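# Open the wide fittings pot

## Task

Open the widest of the three lidded steel pots so that the fittings in it can be picked: lift its loose lid off by the knob and set it down, knob up, in the middle of the black square rubber mat so that it lies flat and wholly on the mat. Do not drop the lid, and leave the pot standing where it is.

Things in the scene. Friction and masses are not known exactly. Their poses are not given: they have to be found in the camera images.
- wide_lid: Loose steel lid, 0.15-0.31 kg. Disc 124 mm across, 4 mm thick, 8-12 mm above the origin; below it a plug 104 mm across, 8 mm deep, in the pot's mouth with 4 mm play. Central black knob: stem 18 mm across at 12-24 mm above the origin, round head 28 mm across at 24-52 mm; grip the head, any yaw. Origin: centre of the plug's underside, z up; 72 mm above the bench on the pot, 5 mm on the mat.
- wide_pot: Widest of three round, lidded steel pots: 120 mm across, 80 mm tall, wall 4 mm, 1.5 kg with brass fittings inside, standing free. Origin: centre of underside, z up. The two others are narrower (88 mm across, 100 tall; 80 across, 62 tall), same knobs, tops up to 144 mm above the bench. Pots, mat and a small blue bin swap places from start to start, centres 180 mm or more apart.
- mat: Square black rubber mat, 180 x 180 mm, 5 mm thick, fixed flat on the bench, empty. Origin: centre of its underside, x and y along its sides, z up.

How it is judged:
By the outcome, as a careful person would: the job done as asked, in the order asked, and still so for the second after the job is handed in, with the robot touching nothing.
It also fails if it takes over 42 s, if anything falls off the work surface, if the arm or the gripper's body presses on something with over 40 N, if the wrist force passes 120 N, or if a joint passes its speed limit or range.

## Robot

A 6-joint arm with a two-finger parallel gripper is mounted at the origin on the work surface. World frame = base frame: x ahead of the robot, y to its left, z up, the work surface at z = 0. Lengths are in m, angles in rad, forces in N, time in s.
With the tool pointing down it reaches from about 0.375 to 0.9 m from the base axis. Payload 3.1 kg.
Tool frame: the origin (TCP) lies where the fingers leave the gripper's body, on its centre line; the fingertips stand manip.tip_reach ahead of it and the grasp point (between the pads) lies 54 mm ahead of it (manip.tip_reach is the distance from the TCP to the fingertips, in m); z points along the fingers, y is the direction in which the jaws open and shut (so a half turn about z gives the same grasp; the last joint's range is limited). The gripper opens to 85 mm and grips with 20 to 120 N. Pads are 22 mm wide; open, the fingers measure 114 mm over their backs; the gripper's body (76 mm by 85 mm) begins 54 mm behind the grasp point. The pads swing forward as they close: fully open they stand 13 mm farther back than shut.
Start: joints at [1.133, 0.527, 1.433, -0, 1.181, -0.178], TCP at [0.161, 0.604, 0.304] pointing down, gripper open.
Joint ranges: [-3.08, 3.08], [-0.75, 2.2], [0.22, 2.44], [-1.43, 4.57], [0, 2.65], [-2.85, 2.85]. Speed limits (rad/s): [2.79, 2.79, 3.14, 3.14, 3.14, 3.14].

## Interface

Orientations are given as a unit quaternion [x, y, z, w].
In Python, from station import manip, cams, order gives the robot as it stands. The module is installed in compiled form; this text tells all that it offers.
- The arm moves only by the tool drive_tool, never from a script. Its arguments are lists of equal length, an entry for each row: "linear": the shift along the tool's x, y, z in mm, a list of three; "rot": the turn, a rotation vector about the tool's x, y, z in degrees, a list of three; "hand": the finger opening in mm, from 0 to 85.4. A call has 1 to 20 rows; each row shifts and turns the pose as measured when the row begins, along the tool's axes as they then stand; what a row does not reach is not made up. A row lasts 1/12 s, in which the tool goes at most 41.7 mm and 7.16 degrees, less where a joint would pass 70% of its speed; a pose out of reach is approached as far as the arm can. A call with a gripper value outside its range is refused whole. The fingers move at their own pace and stop on an object; "force" is the grip in N (left out, the last holds). Time passes only in rows, so rows that do not move let the fingers close. It gives the time, the measured TCP pose, the force and the opening at its end, in the units of the state.
- manip.sense(): the state, without advancing time (a new reading comes with each control period).
- cams.snapshot(name): name is "side" or "top"; returns the picture (400x640x3 uint8, red, green, blue); there is no depth.
- cams.camera_model(name): a dict with "vfov" (degrees; the focal length in pixels is half the picture's height over the tangent of half this angle, whatever the lens; pixels are square), "cx", "cy" (the principal point, pixels), "rvec" (rotation vector, rad) and "tvec" (3), from world to camera coordinates, as OpenCV has them. Camera axes: x right, y down, z forward; pixel columns grow to the right and rows downward; lengths in m; the calibration is good to about 2 mm. A picture is of the moment at which its call begins. camera_model takes no time and is no camera call.
- order.sign_off(): hands the job in, once; it reports no verdict.
Trained networks look in the newest picture that a camera, given by its name, has taken for a name from the list of things; names that differ only in an ending like _2 or _b are one class to them, and where a whole thing is asked for, a point or a joint stands for the part that bears it (a point fixed in the world has none). Each returns a list of dicts, best first, with "score" (0 to 1); they miss things now and then, are a little off and sometimes report something else, mostly with a low value. They report only what shows in the picture. A call takes as long as a camera call.
- cams.regions_of(label, camera): "pixels" (400x640 bool, what is visible of it) and "rect" ([left, top, right, bottom] in pixels, round what is visible of it).
- cams.spot_point(label, camera): "at" ([column, row] in pixels: a listed point, or the origin of a listed thing).
The state is a dict: "t": time; "q": joint angles; "qd": joint speeds; "tau": joint torques, N m; "tcp_pos": TCP position; "tool_rot": TCP orientation; "force": force on the tool from outside, world axes, zero at the start; "ft_torque": the same for the moment, N m; "finger_gap": opening from 0.0 (shut) to 1.0 (fully open).
Only numpy, scipy, OpenCV 4.12 (cv2) and the standard library are available. Lean on these libraries where they do the work, as an engineer would, in place of code of your own. Each camera call takes 0.05 s, during which the arm holds its last target. There are 200 camera calls.

## Working session

There is one attempt and no reset: what is moved stays moved. The work goes in short steps, Python scripts to look and compute and a tool call to move; the robot and the scene stay as the last step left them, time stands still between calls to the robot, and variables do not carry over. Pictures are saved under pics/ and viewed, about 8 in all and at most 12, crops included, and the job is handed in when it is done.

Besides the shell and the picture viewer there is one more tool, called as name(argument=value, ...) on one line, values as JSON. drive_tool: Moves the arm, as the interface text tells. Its arguments: {"type":"object","properties":{"linear":{"type":"array","items":{"type":"array","items":{"type":"number"}}},"rot":{"type":"array","items":{"type":"array","items":{"type":"number"}}},"hand":{"type":"array","items":{"type":"number"}},"force":{"type":"number"}},"required":["linear","rot","hand"]}

```bash
mkdir -p pics; cat > h.py <<'E'
import numpy as np, cv2
from station import manip, cams, order
def K(n):
    m=cams.camera_model(n); f=200/np.tan(np.radians(m["vfov"])/2)
    R=cv2.Rodrigues(np.array(m["rvec"],float))[0]; t=np.array(m["tvec"],float)
    return np.array([[f,0,m["cx"]],[0,f,m["cy"]],[0,0,1]]),R,t
def ray(n,px,z):
    k,R,t=K(n); d=R.T@np.linalg.solve(k,[px[0],px[1],1]); c=-R.T@t
    return c+d*(z-c[2])/d[2]
def proj(n,P):
    k,R,t=K(n); p=k@(R@np.array(P,float)+t); return p[:2]/p[2]
E
python3 - <<'E'
from h import *
a=[]
for n in("top","side"):
    im=cams.snapshot(n); cv2.imwrite(f"pics/{n}0.png",im[:,:,::-1])
    k,R,t=K(n); print(n,"cam at",(-R.T@t).round(3),"fwd",R[2].round(2),cams.camera_model(n))
    for l,z in(("wide_lid",.072),("wide_pot",0),("mat",0)):
        for d in cams.spot_point(l,n)[:3]: print(l,round(d["score"],2),np.round(d["at"],1),ray(n,d["at"],z).round(4))
        for d in cams.regions_of(l,n)[:3]: print("  reg",round(d["score"],2),d["rect"],d["pixels"].sum())
s=manip.sense(); print(s, manip.tip_reach)
E
```

```text
top cam at [ 0.297 -0.011  1.301] fwd [ 0.2   0.02 -0.98] {'vfov': 43.16202336612801, 'cx': 314.3548284718801, 'cy': 189.81673410309494, 'rvec': array([ 2.13924525, -2.08146275,  0.19452613]), 'tvec': array([-0.00390968,  0.54762833,  1.21750616])}
wide_lid 0.73 [377.9 138.3] [ 0.681  -0.1461  0.072 ]
  reg 0.6 [356.0, 111.5, 404.5, 160.5] 1841
wide_pot 0.81 [377.6 142.2] [ 0.6926 -0.1532  0.    ]
  reg 0.63 [352.0, 139.4, 400.3, 166.6] 342
mat 0.96 [418.9 250. ] [ 0.4085 -0.2598  0.    ]
  reg 0.78 [377.9, 208.1, 463.7, 286.4] 5025
side cam at [ 0.321 -0.669  0.6  ] fwd [ 0.21  0.76 -0.61] {'vfov': 46.652768588555276, 'cx': 326.5850484878083, 'cy': 201.34187204621202, 'rvec': array([ 2.21520162, -0.28359204,  0.16085322]), 'tvec': array([-0.49234216,  0.12517063,  0.80754605])}
wide_lid 0.94 [449.7 234.8] [ 0.6867 -0.1513  0.072 ]
wide_lid 0.4 [307.4 346.1] [ 0.3998 -0.3073  0.072 ]
  reg 0.96 [411.8, 208.0, 490.7, 256.1] 2812
wide_pot 0.76 [438.7 265.1] [ 0.6792 -0.1509  0.    ]
  reg 0.86 [407.7, 233.4, 478.2, 290.0] 2308
  reg 0.59 [231.2, 286.0, 394.7, 400.0] 11806
mat 0.77 [313.3 347. ] [ 0.4188 -0.2618  0.    ]
  reg 0.58 [232.2, 286.2, 396.5, 400.0] 11772
{'t': 0.7, 'q': array([ 1.13250804e+00,  5.27480545e-01,  1.43266117e+00,  1.01562197e-05,
        1.18139188e+00, -1.78524968e-01]), 'qd': array([-0.00231814, -0.00061017,  0.00037639,  0.00047506, -0.00065028,
       -0.00103088]), 'tau': array([-1.04412200e-03, -4.42170310e+01, -1.78386229e+01, -2.81416178e-04,
        6.35606975e-04,  5.81145201e-06]), 'tcp_pos': array([0.16051596, 0.60403381, 0.30393475]), 'tool_rot': array([1.29518711e-01, 9.91576978e-01, 2.95606390e-05, 4.48654750e-06]), 'force': array([ 0.44562978, -0.27812118,  0.1399366 ]), 'ft_torque': array([0.01484635, 0.00872897, 0.01581539]), 'finger_gap': 0.9998983490002958} 0.0726
```

View pics/top0.png

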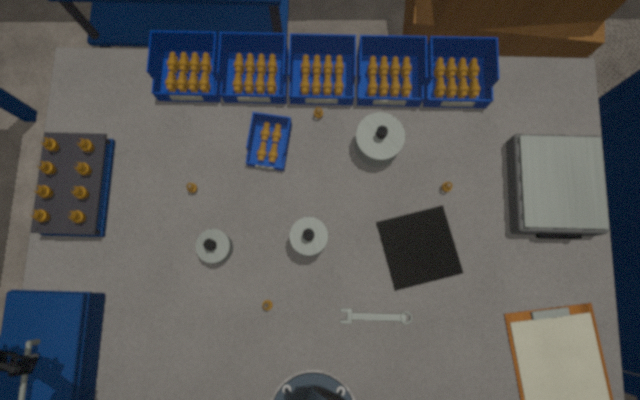

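View pics/side0.png

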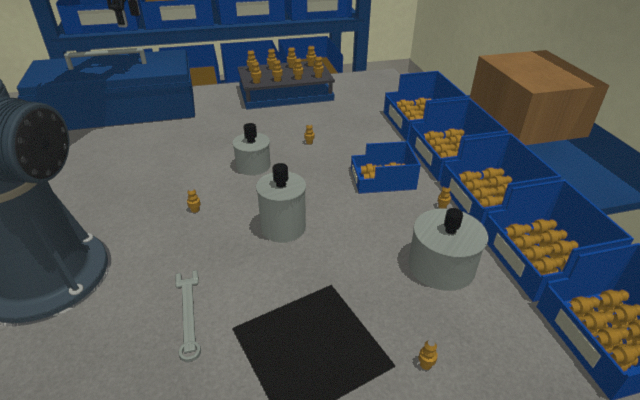

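The top view shows the wide pot with its lid at about (380,137) and its knob at (381,132). The mat is at about (419,248). The side view shows the same pot at (449,245) with its knob at (453,221), and the mat at (313,345). Next I'll refine the knob, the lid disc and the mat corners.

```bash
cat > m.py <<'E'
from h import *
from scipy.optimize import least_squares
im={n:cv2.imread(f"pics/{n}0.png") for n in("top","side")}
def blob(n,box,thr=55):
    x0,y0,x1,y1=box; g=im[n].max(2)[y0:y1,x0:x1]
    m=(g<thr).astype(np.uint8)
    c=max(cv2.findContours(m,0,cv2.CHAIN_APPROX_NONE)[0],key=cv2.contourArea)
    M=np.zeros_like(m); cv2.drawContours(M,[c],-1,1,-1); ys,xs=np.nonzero(M)
    return c[:,0]+[x0,y0],np.array([xs.mean()+x0,ys.mean()+y0]),M
# knob: render silhouette centroid of head cylinder
def head(n,x,y,zc=(.096,.124)):
    a=np.linspace(0,2*np.pi,60)
    P=np.array([proj(n,[x+.014*np.cos(t),y+.014*np.sin(t),z]) for t in a for z in zc]).astype(np.float32)
    M=cv2.moments(cv2.convexHull(P)); return np.array([M["m10"],M["m01"]])/M["m00"]
k={"top":blob("top",(368,120,396,144)),"side":blob("side",(440,203,468,238))}
for n in k:
    r=least_squares(lambda p:head(n,*p)-k[n][1],[.68,-.15]).x; print("knob",n,k[n][1].round(1),k[n][2].sum(),r.round(4))
r=least_squares(lambda p:np.r_[[head(n,*p)-k[n][1] for n in k]].ravel(),[.68,-.15]); print("joint",r.x.round(4),r.fun.round(2))
Q={}
for n,b in(("top",(365,195,475,300)),("side",(225,280,400,400))):
    c,_,M=blob(n,b)
    W=np.array([ray(n,p,.005)[:2] for p in c if p[1]<398])
    (cx,cy),wh,an=cv2.minAreaRect((W*1000).astype(np.float32)); print("mat",n,round(cx,1),round(cy,1),np.round(wh,1),round(an,1))
E
python3 m.py
```

```text
Traceback (most recent call last):
  File "m.py", line 17, in <module>
    r=least_squares(lambda p:head(n,*p)-k[n][1],[.68,-.15]).x; print("knob",n,k[n][1].round(1),k[n][2].sum(),r.round(4))
      ~~~~~~~~~~~~~^^^^^^^^^^^^^^^^^^^^^^^^^^^^^^^^^^^^^^^^
  File "m.py", line 17, in <lambda>
    r=least_squares(lambda p:head(n,*p)-k[n][1],[.68,-.15]).x; print("knob",n,k[n][1].round(1),k[n][2].sum(),r.round(4))
                             ~~~~^^^^^^
  File "m.py", line 13, in head
    P=np.array([proj(n,[x+.014*np.cos(t),y+.014*np.sin(t),z]) for t in a for z in zc]).astype(np.float32)
                ~~~~^^^^^^^^^^^^^^^^^^^^^^^^^^^^^^^^^^^^^^^^^
  File "h.py", line 11, in proj
    k,R,t=K(n); p=k@(R@np.array(P,float)+t); return p[:2]/p[2]
          ~^^^
  File "h.py", line 4, in K
    m=cams.camera_model(n); f=200/np.tan(np.radians(m["vfov"])/2)
ValueError: time passes only in moves, steps and waits
```

```bash
sed -i 's/^def K/import functools\n@functools.cache\ndef K/' h.py; sed -i 's/\[\.68,-\.15\])/[.68,-.15],diff_step=1e-2)/' m.py; python3 m.py 2>&1 | tail -8
```

```text
knob top [381.1 132.4] 83 [ 0.6842 -0.1496]
knob side [452.7 220.1] 364 [ 0.6819 -0.1565]
joint [ 0.6836 -0.153 ] [ 1.39  0.27 -0.06 -1.47]
mat top 415.6 -258.5 [174.6 175.5] 15.7
mat side 414.4 -262.7 [179.  179.6] 15.6
```

The knob is at about (0.683, -0.152) and the mat centre at about (0.415, -0.261). I'll travel at the current height, keeping the yaw.

drive_tool(linear=[[-31, -26.5, 0], [-31, -26.5, 0], [-31, -26.5, 0], [-31, -26.5, 0], [-31, -26.5, 0], [-31, -26.5, 0], [-31, -26.5, 0], [-31, -26.5, 0], [-31, -26.5, 0], [-31, -26.5, 0], [-31, -26.5, 0], [-31, -26.5, 0], [-31, -26.5, 0], [-31, -26.5, 0], [-31, -26.5, 0], [-31, -26.5, 0], [-31, -26.5, 0], [-31, -26.5, 0], [-31, -26.5, 0], [-31, -26.5, 0]], rot=[[0, 0, 0], [0, 0, 0], [0, 0, 0], [0, 0, 0], [0, 0, 0], [0, 0, 0], [0, 0, 0], [0, 0, 0], [0, 0, 0], [0, 0, 0], [0, 0, 0], [0, 0, 0], [0, 0, 0], [0, 0, 0], [0, 0, 0], [0, 0, 0], [0, 0, 0], [0, 0, 0], [0, 0, 0], [0, 0, 0]], hand=[85, 85, 85, 85, 85, 85, 85, 85, 85, 85, 85, 85, 85, 85, 85, 85, 85, 85, 85, 85])

```text
t: 2.37
tcp_pos: [0.6349, -0.0738, 0.3047]
tool_rot: [0.123, 0.992, 0.007, 0.005]
force: [0.7, 0.2, 0.6]
finger_gap: 0.997
```

```bash
cat > go.py <<'E'
import sys
from h import *
from scipy.spatial.transform import Rotation as Ro
def go(x,y,z):
    s=manip.sense(); R=Ro.from_quat(s["tool_rot"]); 
    d=R.inv().apply(np.array([x,y,z])-s["tcp_pos"])*1000
    Z=R.as_matrix()[:,2]; down=np.array([0,0,-1.])
    v=R.inv().apply(np.cross(Z,down))*180/np.pi
    print("t",s["t"],"tcp",s["tcp_pos"].round(4),"shift mm",d.round(1),"level deg",v.round(2),"gap mm",round(s["finger_gap"]*85.4,1),"F",s["force"].round(1),"T",s["ft_torque"].round(2),"q6",s["q"][5].round(2))
if __name__=="__main__": go(*map(float,sys.argv[1:4]))
E
python3 go.py .683 -.152 .25
```

```text
t 2.3667 tcp [ 0.6349 -0.0738  0.3047] shift mm [-65.3 -65.   54.3] level deg [0.87 0.51 0.  ] gap mm 85.2 F [0.7 0.2 0.6] T [-0.05 -0.09  0.05] q6 -1.63
```

drive_tool(linear=[[-22, -22, 18], [-22, -22, 18], [-21, -21, 18], [0, 0, 0], [0, 0, 0]], rot=[[0.9, 0.5, 0], [0, 0, 0], [0, 0, 0], [0, 0, 0], [0, 0, 0]], hand=[85, 85, 85, 85, 85])

```text
t: 2.78
tcp_pos: [0.6901, -0.1676, 0.2494]
tool_rot: [0.128, 0.992, -0.003, 0.005]
force: [0.4, 0.1, -0.2]
finger_gap: 0.996
```

```bash
python3 go.py .683 -.152 .166; python3 - <<'E'
from h import *
a=cams.snapshot("top"); b=cams.snapshot("side")
A=cv2.resize(a[70:200,310:460],None,fx=3,fy=3,interpolation=cv2.INTER_CUBIC); B=cv2.resize(b[130:300,380:530],None,fx=2.3,fy=2.3,interpolation=cv2.INTER_CUBIC)
h=min(len(A),len(B)); cv2.imwrite("pics/n1.png",np.hstack([A[:h],B[:h]])[:,:,::-1])
E
```

```text
t 2.7833 tcp [ 0.6901 -0.1676  0.2494] shift mm [11.7 13.6 83.2] level deg [-0.23  0.66 -0.  ] gap mm 85.1 F [ 0.4  0.1 -0.2] T [ 0.02  0.   -0.  ] q6 -1.71
```

View pics/n1.png

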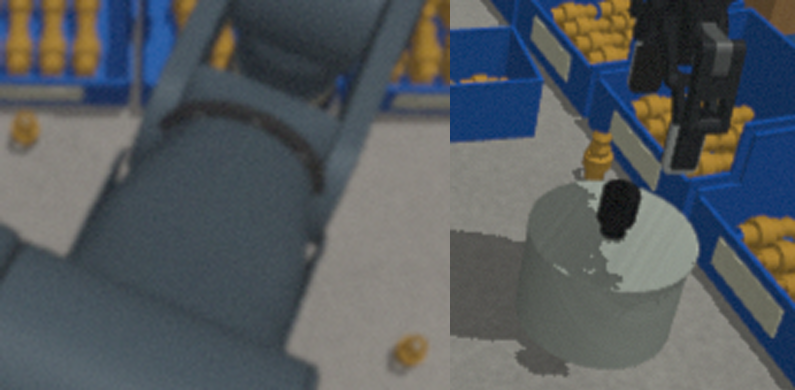

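The top camera is occluded by the arm. In the side view the gripper is open above the pot, with the knob clear at (455,221) in full-frame pixels. I'll refine the knob using the silhouette with the stem included, and the lid disc as well.

```bash
cat > m2.py <<'E'
from h import *
from scipy.optimize import minimize
im={n:cv2.imread(f"pics/{n}0.png") for n in("top","side")}
a=np.linspace(0,2*np.pi,40)
def hull(n,x,y,r,z0,z1): return cv2.convexHull(np.array([proj(n,[x+r*np.cos(t),y+r*np.sin(t),z]) for t in a for z in(z0,z1)]).astype(np.float32))[:,0]
S=8
def rend(n,parts,box):
    x0,y0,x1,y1=box; M=np.zeros(((y1-y0)*S,(x1-x0)*S),np.uint8)
    for h in parts: cv2.fillPoly(M,[np.round((h-[x0-.5,y0-.5])*S).astype(np.int32)],1)
    return cv2.resize(M.astype(np.float32),(x1-x0,y1-y0),interpolation=cv2.INTER_AREA)
def fit(cost): 
    r=minimize(cost,[.683,-.152],method="Nelder-Mead",options=dict(initial_simplex=[[.68,-.15],[.69,-.15],[.68,-.16]],xatol=1e-4)); return r.x.round(4),round(r.fun,1)
for n,b in(("top",(366,118,398,146)),("side",(438,202,470,240))):
    x0,y0,x1,y1=b; g=im[n].max(2)[y0:y1,x0:x1].astype(float)
    o=np.clip((110-g)/80,0,1)
    print("knob",n,o.sum().round(),fit(lambda p:((rend(n,[hull(n,*p,.014,.096,.124),hull(n,*p,.009,.084,.096)],b)-o)**2).sum()))
# whole pot+lid silhouette in saturation-free/edge sense: use regions masks
cams.snapshot("side")
for l,c in(("wide_lid",[(.062,.080,.084),(.009,.084,.096),(.014,.096,.124)]),):
    d=cams.regions_of(l,"side")[0]; b=(380,180,520,300); o=d["pixels"][180:300,380:520].astype(float)
    print(l,d["score"],fit(lambda p:((rend("side",[hull("side",*p,*q) for q in c],b)-o)**2).sum()))
E
python3 m2.py
```

```text
knob top 98.0 (array([ 0.6832, -0.149 ]), np.float64(21.1))
knob side 441.0 (array([ 0.6838, -0.1536]), np.float64(32.0))
wide_lid 0.89 (array([ 0.6838, -0.1532]), np.float64(45.7))
```

drive_tool(linear=[[5.5, 7, 13], [5.5, 7, 13], [0, 0, 13], [0, 0, 0], [0, 0, 0]], rot=[[-0.2, 0.7, 0], [0, 0, 0], [0, 0, 0], [0, 0, 0], [0, 0, 0]], hand=[85, 85, 85, 85, 85])

```text
t: 3.4
tcp_pos: [0.6811, -0.1402, 0.2148]
tool_rot: [0.123, 0.992, 0.0, 0.002]
force: [0.2, 0.7, -0.6]
finger_gap: 0.995
```

```bash
python3 go.py .6835 -.152 .167
```

```text
t 3.4 tcp [ 0.6811 -0.1402  0.2148] shift mm [ -5.1 -10.9  47.8] level deg [ 0.05  0.19 -0.  ] gap mm 85.0 F [ 0.2  0.7 -0.6] T [-0.02 -0.    0.01] q6 -1.69
```

drive_tool(linear=[[-4, -8, 0], [0, 0, 0], [0, 0, 0], [0, 0, 12], [0, 0, 12], [0, 0, 0], [0, 0, 0]], rot=[[0, 0, 0], [0, 0, 0], [0, 0, 0], [0, 0, 0], [0, 0, 0], [0, 0, 0], [0, 0, 0]], hand=[85, 85, 85, 85, 85, 70, 70])

```text
t: 3.98
tcp_pos: [0.6844, -0.1488, 0.192]
tool_rot: [0.122, 0.993, -0.0, 0.004]
force: [0.5, -0.3, -0.8]
finger_gap: 0.821
```

```bash
python3 go.py .6835 -.152 .167
```

```text
t 3.9833 tcp [ 0.6844 -0.1488  0.192 ] shift mm [ 0.3 -3.3 25. ] level deg [ 0.02  0.49 -0.  ] gap mm 70.1 F [ 0.5 -0.3 -0.8] T [0.01 0.01 0.03] q6 -1.7
```

drive_tool(linear=[[0, -3, 0], [0, 0, 0], [0, 0, 8], [0, 0, 8], [0, 0, 7], [0, 0, 0], [0, 0, 0]], rot=[[0, 0.5, 0], [0, 0, 0], [0, 0, 0], [0, 0, 0], [0, 0, 0], [0, 0, 0], [0, 0, 0]], hand=[70, 70, 60, 60, 50, 50, 50])

```text
t: 4.57
tcp_pos: [0.6832, -0.1523, 0.1654]
tool_rot: [0.122, 0.992, 0.0, -0.001]
force: [-0.3, -0.5, 0.2]
finger_gap: 0.584
```

```bash
python3 go.py .6835 -.152 .167; python3 - <<'E'
from h import *
b=cams.snapshot("side"); p=proj("side",manip.sense()["tcp_pos"]-[0,0,.054]); print(p)
cv2.imwrite("pics/n2.png",cv2.resize(b[160:300,370:530],None,fx=4,fy=4,interpolation=cv2.INTER_CUBIC)[:,:,::-1])
E
```

```text
t 4.5667 tcp [ 0.6832 -0.1523  0.1654] shift mm [-0.2  0.4 -1.6] level deg [ 0.03 -0.17  0.  ] gap mm 49.9 F [-0.3 -0.5  0.2] T [-0.01 -0.05 -0.03] q6 -1.7
[452.07278869 217.8662099 ]
```

View pics/n2.png

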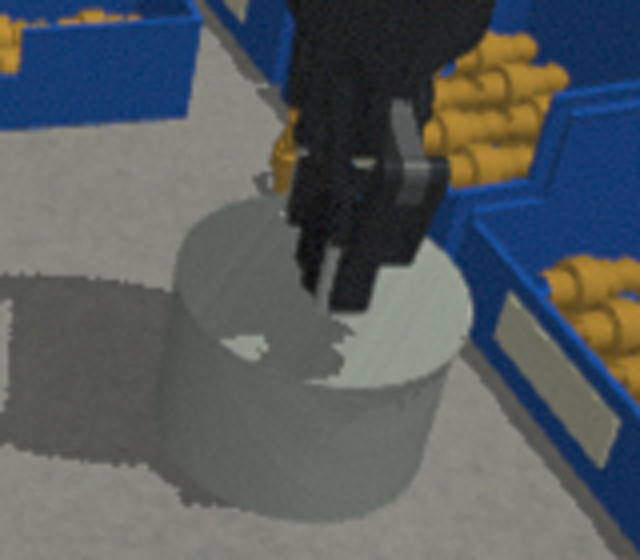

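The fingers straddle the knob: the near finger tip is at about (457,236), just above the disc. I'll close gently.

drive_tool(linear=[[0, 0, 0], [0, 0, 0], [0, 0, 0], [0, 0, 0], [0, 0, 0], [0, 0, 0], [0, 0, 0], [0, 0, 0]], rot=[[0, 0, 0], [0, 0, 0], [0, 0, 0], [0, 0, 0], [0, 0, 0], [0, 0, 0], [0, 0, 0], [0, 0, 0]], hand=[42, 36, 32, 28, 24, 20, 15, 15], force=50)

```text
t: 5.28
tcp_pos: [0.6833, -0.1518, 0.166]
tool_rot: [0.122, 0.993, 0.001, -0.001]
force: [0.8, 0.3, -0.5]
finger_gap: 0.312
```

```bash
python3 go.py .6835 -.152 .167
```

```text
t 5.2833 tcp [ 0.6833 -0.1518  0.166 ] shift mm [-0.2 -0.1 -1. ] level deg [ 0.05 -0.13  0.  ] gap mm 26.7 F [ 0.8  0.3 -0.5] T [-0.02  0.    0.08] q6 -1.7
```

drive_tool(linear=[[0, 0, 0], [0, 0, -3], [0, 0, -5], [0, 0, -8], [0, 0, -12], [0, 0, -20], [0, 0, -20], [0, 0, -15], [0, 0, -8], [0, 0, 0], [0, 0, 0]], rot=[[0, 0, 0], [0, 0, 0], [0, 0, 0], [0, 0, 0], [0, 0, 0], [0, 0, 0], [0, 0, 0], [0, 0, 0], [0, 0, 0], [0, 0, 0], [0, 0, 0]], hand=[15, 15, 15, 15, 15, 15, 15, 15, 15, 15, 15], force=80)

```text
t: 6.2
tcp_pos: [0.6826, -0.1519, 0.2653]
tool_rot: [0.122, 0.993, 0.001, -0.002]
force: [-0.5, 0.4, -3.1]
finger_gap: 0.304
```

```bash
python3 go.py .415 -.261 .25; python3 - <<'E'
from h import *
b=cams.snapshot("side")
cv2.imwrite("pics/n3.png",cv2.resize(b[120:310,350:560],None,fx=3,fy=3,interpolation=cv2.INTER_CUBIC)[:,:,::-1])
E
```

```text
t 6.2 tcp [ 0.6826 -0.1519  0.2653] shift mm [ 233.2 -170.7   16.1] level deg [ 0.03 -0.22 -0.  ] gap mm 26.0 F [-0.5  0.4 -3.1] T [0.02 0.02 0.02] q6 -1.7
```

View pics/n3.png

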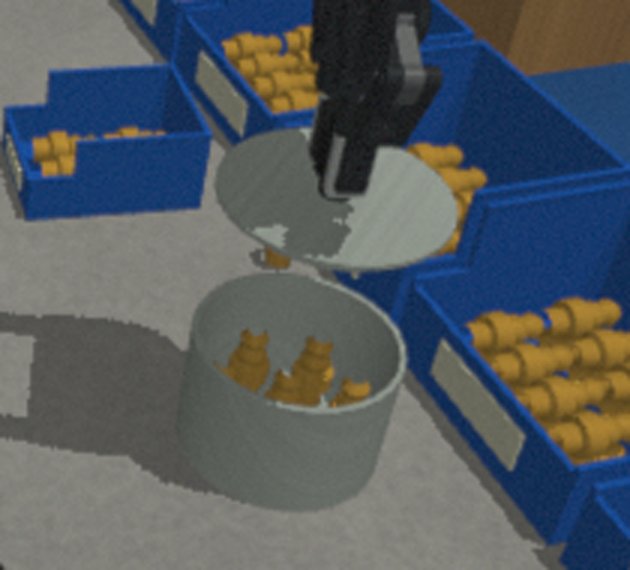

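The lid is off and level, with the force reading about 3 N. The pot is open with the fittings visible inside. Now carrying it towards the mat.

drive_tool(linear=[[8, -6, 0], [16, -12, 0], [22, -16, 0], [22, -16, 0], [22, -16, 0], [22, -16, 0], [22, -16, 0], [22, -16, 0], [22, -16, 0], [18, -14, 0], [12, -9, 0], [6, -5, 0], [0, 0, 0], [0, 0, 0]], rot=[[0, 0, 0], [0, 0, 0], [0, 0, 0], [0, 0, 0], [0, 0, 0], [0, 0, 0], [0, 0, 0], [0, 0, 0], [0, 0, 0], [0, 0, 0], [0, 0, 0], [0, 0, 0], [0, 0, 0], [0, 0, 0]], hand=[15, 15, 15, 15, 15, 15, 15, 15, 15, 15, 15, 15, 15, 15])

```text
t: 7.42
tcp_pos: [0.4121, -0.2522, 0.2536]
tool_rot: [0.121, 0.992, 0.007, -0.016]
force: [0.5, -0.0, -1.6]
finger_gap: 0.303
```

```bash
python3 go.py .415 -.261 .15
```

```text
t 7.4167 tcp [ 0.4121 -0.2522  0.2536] shift mm [ -8.4  -9.  103.3] level deg [ 0.62 -1.91 -0.  ] gap mm 25.9 F [ 0.5 -0.  -1.6] T [ 0.01 -0.03 -0.01] q6 -2.1
```

drive_tool(linear=[[0, 0, 0], [0, 0, 0], [-2, -4, 0], [-2, -3, 0], [0, 0, 15], [0, 0, 20], [0, 0, 20], [0, 0, 15], [0, 0, 8], [0, 0, 0], [0, 0, 0], [0, 0, 0]], rot=[[0.4, -1.2, 0], [0.1, -0.4, 0], [0, 0, 0], [0, 0, 0], [0, 0, 0], [0, 0, 0], [0, 0, 0], [0, 0, 0], [0, 0, 0], [0, 0, 0], [0, 0, 0], [0, 0, 0]], hand=[15, 15, 15, 15, 15, 15, 15, 15, 15, 15, 15, 15])

```text
t: 8.42
tcp_pos: [0.4245, -0.2638, 0.1734]
tool_rot: [0.118, 0.993, -0.002, 0.003]
force: [-0.1, 0.2, -1.9]
finger_gap: 0.303
```

```bash
python3 go.py .415 -.261 .099;python3 - <<'E'
from h import *
b=cams.snapshot("side")
cv2.imwrite("pics/n4.png",cv2.resize(b[200:400,200:440],None,fx=3,fy=3,interpolation=cv2.INTER_CUBIC)[:,:,::-1])
E
```

```text
t 8.4167 tcp [ 0.4245 -0.2638  0.1734] shift mm [10.3  0.7 74.4] level deg [-0.18  0.33 -0.  ] gap mm 25.8 F [-0.1  0.2 -1.9] T [ 0.02  0.04 -0.04] q6 -2.12
```

View pics/n4.png

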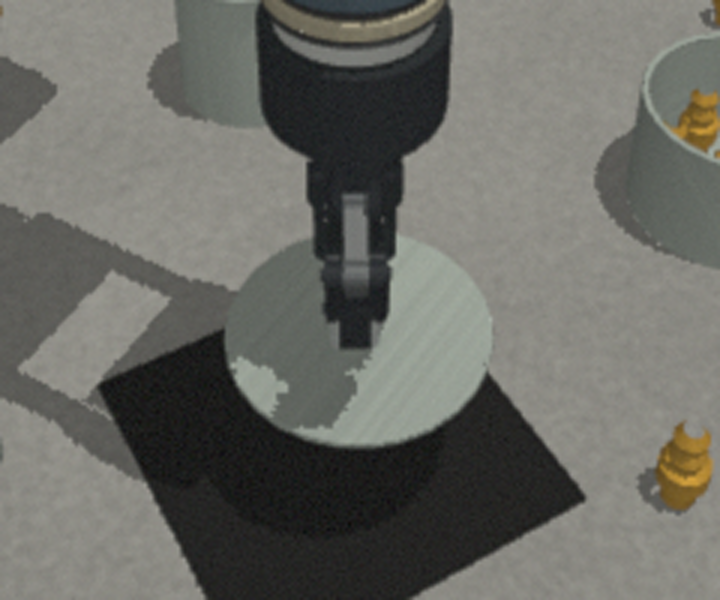

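The lid is held level above the mat at about (320,312). I'll correct x by 10 mm and lower to about 20 mm above contact.

drive_tool(linear=[[5, 0.5, 0], [4, 0, 0], [0, 0, 0], [0, 0, 0], [0, 0, 12], [0, 0, 12], [0, 0, 12], [0, 0, 8], [0, 0, 0], [0, 0, 0], [0, 0, 0]], rot=[[-0.2, 0.3, 0], [0, 0, 0], [0, 0, 0], [0, 0, 0], [0, 0, 0], [0, 0, 0], [0, 0, 0], [0, 0, 0], [0, 0, 0], [0, 0, 0], [0, 0, 0]], hand=[15, 15, 15, 15, 15, 15, 15, 15, 15, 15, 15])

```text
t: 9.38
tcp_pos: [0.4172, -0.2636, 0.1336]
tool_rot: [0.118, 0.993, -0.004, 0.005]
force: [1.5, 0.2, -2.1]
finger_gap: 0.307
```

```bash
python3 go.py .415 -.261 .099
```

```text
t 9.3833 tcp [ 0.4172 -0.2636  0.1336] shift mm [ 3.2  2.3 34.6] level deg [-0.36  0.66  0.  ] gap mm 26.2 F [ 1.5  0.2 -2.1] T [ 0.05  0.04 -0.02] q6 -2.13
```

drive_tool(linear=[[2.5, 2, 0], [0, 0, 0], [0, 0, 0], [0, 0, 8], [0, 0, 8], [0, 0, 6], [0, 0, 4], [0, 0, 0], [0, 0, 0], [0, 0, 0]], rot=[[-0.4, 0.7, 0], [0, 0, 0], [0, 0, 0], [0, 0, 0], [0, 0, 0], [0, 0, 0], [0, 0, 0], [0, 0, 0], [0, 0, 0], [0, 0, 0]], hand=[15, 15, 15, 15, 15, 15, 15, 15, 15, 15])

```text
t: 10.22
tcp_pos: [0.4158, -0.2615, 0.1061]
tool_rot: [0.118, 0.993, -0.0, 0.0]
force: [-0.4, -0.5, -2.7]
finger_gap: 0.304
```

```bash
python3 go.py .415 -.261 .099; python3 - <<'E'
from h import *
b=cams.snapshot("side")
cv2.imwrite("pics/n5.png",cv2.resize(b[200:400,200:440],None,fx=3,fy=3,interpolation=cv2.INTER_CUBIC)[:,:,::-1])
for d in cams.spot_point("wide_lid","side")[:1]: print(d["score"],ray("side",d["at"],manip.sense()["tcp_pos"][2]-.094))
E
```

```text
t 10.2167 tcp [ 0.4158 -0.2615  0.1061] shift mm [0.9 0.3 7.1] level deg [-0.01  0.03  0.  ] gap mm 25.9 F [-0.4 -0.5 -2.7] T [ 0.01 -0.   -0.02] q6 -2.12
0.84 [ 0.41981341 -0.26416021  0.01236094]
```

View pics/n5.png

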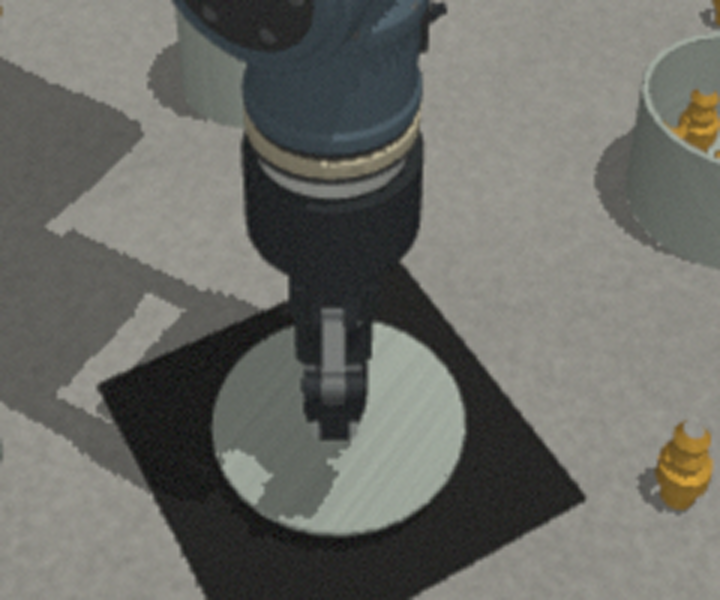

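The lid is centred and level at about (313,343), with its edge clear of all the mat edges. It's about 7 mm above contact, so I'll lower it the last bit slowly.

drive_tool(linear=[[0, 0, 2], [0, 0, 2], [0, 0, 1.5], [0, 0, 0], [0, 0, 0]], rot=[[0, 0, 0], [0, 0, 0], [0, 0, 0], [0, 0, 0], [0, 0, 0]], hand=[15, 15, 15, 15, 15])

```text
t: 10.73
tcp_pos: [0.4164, -0.262, 0.1011]
tool_rot: [0.118, 0.993, -0.001, 0.001]
force: [0.6, 1.1, -2.3]
finger_gap: 0.304
```

drive_tool(linear=[[0, 0, 1], [0, 0, 0], [0, 0, 1], [0, 0, 0]], rot=[[0, 0, 0], [0, 0, 0], [0, 0, 0], [0, 0, 0]], hand=[15, 15, 15, 15])

```text
t: 11.07
tcp_pos: [0.4165, -0.2622, 0.0992]
tool_rot: [0.118, 0.993, -0.001, 0.002]
force: [-0.3, -0.2, -1.9]
finger_gap: 0.306
```

drive_tool(linear=[[0, 0, 1], [0, 0, 0], [0, 0, 0]], rot=[[0, 0, 0], [0, 0, 0], [0, 0, 0]], hand=[15, 15, 15])

```text
t: 11.32
tcp_pos: [0.4166, -0.2622, 0.0995]
tool_rot: [0.118, 0.993, -0.001, 0.002]
force: [-0.3, -0.2, -1.8]
finger_gap: 0.305
```

drive_tool(linear=[[0, 0, 2], [0, 0, 1], [0, 0, 0]], rot=[[0, 0, 0], [0, 0, 0], [0, 0, 0]], hand=[15, 15, 15])

```text
t: 11.57
tcp_pos: [0.4167, -0.2622, 0.0994]
tool_rot: [0.118, 0.993, -0.002, 0.002]
force: [0.0, 0.3, -2.5]
finger_gap: 0.305
```

drive_tool(linear=[[0, 0, 3]], rot=[[0, 0, 0]], hand=[15])

```text
t: 11.65
tcp_pos: [0.4169, -0.2624, 0.0988]
tool_rot: [0.118, 0.993, -0.002, 0.003]
force: [-6.1, 4.8, 57.5]
finger_gap: 0.307
```

Contact is confirmed: the push read 57 N, so I'll relax it. Then I'll open slowly.

drive_tool(linear=[[0, 0, 0], [0, 0, 0], [0, 0, 0], [0, 0, 0], [0, 0, 0], [0, 0, 0], [0, 0, 0], [0, 0, 0], [0, 0, 0]], rot=[[0, 0, 0], [0, 0, 0], [0, 0, 0], [0, 0, 0], [0, 0, 0], [0, 0, 0], [0, 0, 0], [0, 0, 0], [0, 0, 0]], hand=[15, 15, 28, 31, 35, 42, 50, 55, 55])

```text
t: 12.4
tcp_pos: [0.4175, -0.263, 0.0984]
tool_rot: [0.118, 0.993, -0.003, 0.004]
force: [-0.1, 0.5, 0.0]
finger_gap: 0.644
```

```bash
python3 go.py .415 -.261 .22
```

```text
t 12.4 tcp [ 0.4175 -0.263   0.0984] shift mm [   1.9    0.7 -121.6] level deg [-0.28  0.48  0.  ] gap mm 55.0 F [-0.1  0.5  0. ] T [ 0.02 -0.02  0.03] q6 -2.12
```

drive_tool(linear=[[0, 0, -5], [0, 0, -10], [0, 0, -20], [0, 0, -30], [0, 0, -35], [0, 0, -35], [0, 0, -25], [0, 0, -10], [0, 25, 0], [0, 35, 0], [0, 38, 0], [0, 38, 0], [0, 38, 0], [0, 38, 0], [0, 38, 0], [0, 38, 0], [0, 38, 0], [0, 25, 0], [0, 0, 0], [0, 0, 0]], rot=[[0, 0, 0], [0, 0, 0], [0, 0, 0], [0, 0, 0], [0, 0, 0], [0, 0, 0], [0, 0, 0], [0, 0, 0], [0, 0, 0], [0, 0, 0], [0, 0, 0], [0, 0, 0], [0, 0, 0], [0, 0, 0], [0, 0, 0], [0, 0, 0], [0, 0, 0], [0, 0, 0], [0, 0, 0], [0, 0, 0]], hand=[60, 60, 60, 60, 60, 60, 60, 60, 60, 60, 60, 60, 60, 60, 60, 60, 60, 60, 60, 60])

```text
t: 14.07
tcp_pos: [0.5016, 0.0927, 0.292]
tool_rot: [0.121, 0.993, -0.007, 0.016]
force: [1.0, -0.5, 0.1]
finger_gap: 0.7
```

```bash
python3 go.py .415 0.1 .25; python3 - <<'E'
from h import *
im={}
for n in("top","side"):
    im[n]=cams.snapshot(n)
    for l,z in(("wide_lid",.005),("mat",0),("wide_pot",0)):
        for d in cams.spot_point(l,n)[:1]: print(n,l,round(d["score"],2),ray(n,d["at"],z).round(4))
    for d in cams.regions_of("wide_lid",n)[:1]: print("  lid mask",round(d["score"],2),d["rect"])
    b=(360,190,480,310) if n=="top" else (210,270,410,400)
    g=cv2.medianBlur(im[n],3)[b[1]:b[3],b[0]:b[2]].max(2)
A=cv2.resize(im["top"][190:310,350:470],(480,480),interpolation=cv2.INTER_CUBIC)
cv2.imwrite("pics/f1.png",np.hstack([cv2.resize(A,(400,400)),im["side"][:,200:600]])[:,:,::-1])
E
```

```text
t 14.0667 tcp [0.5016 0.0927 0.292 ] shift mm [ 87.2 -13.3  39.3] level deg [-0.58  1.88 -0.  ] gap mm 59.8 F [ 1.  -0.5  0.1] T [0.02 0.08 0.02] q6 -1.35
top wide_lid 0.73 [ 0.4203 -0.2603  0.005 ]
top wide_pot 0.68 [ 0.6904 -0.1532  0.    ]
side wide_lid 0.7 [ 0.4186 -0.2671  0.005 ]
side wide_pot 0.9 [ 0.68   -0.1517  0.    ]
  lid mask 0.66 [270.9, 311.3, 357.5, 381.7]
```

View pics/f1.png

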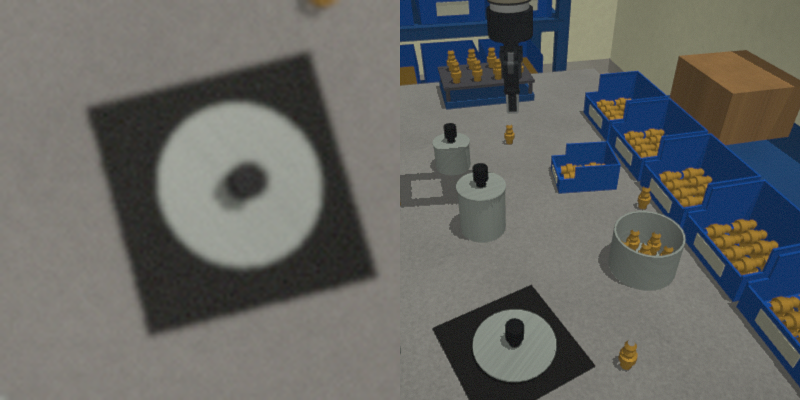

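The lid lies knob-up on the mat, roughly centred, and the pot stands open where it was. I'll put a number on the centring.

```bash
python3 - <<'E'
from h import *
for n,b in(("top",(352,195,480,300)),("side",(215,275,410,400))):
    im=cams.snapshot(n); x0,y0,x1,y1=b; g=cv2.GaussianBlur(im,(3,3),0)[y0:y1,x0:x1].max(2)
    for z,(m,what) in((.005,((g<80),"mat")),(.017,((g>95),"lid"))):
        m=m.astype(np.uint8); C,H=cv2.findContours(m,cv2.RETR_CCOMP,cv2.CHAIN_APPROX_NONE)
        C=[c for c in C if cv2.contourArea(c)>800]
        for c in C:
            W=np.array([ray(n,p+[x0,y0],z)[:2] for p in c[:,0] if p[1]+y0<398 and 0<p[0]<x1-x0-1 and p[1]>0]).astype(np.float32)*1000
            if len(W)>20: 
                r=cv2.minAreaRect(W); e=cv2.fitEllipse(W); print(n,what,"rect",np.round(r[0],1),np.round(r[1],1),"ell",np.round(e[0],1),np.round(e[1],1))
E
```

```text
top mat rect [ 415.5 -258.5] [177.2 178.5] ell [ 415.4 -258.5] [205.5 206.9]
top mat rect [ 421.7 -265.6] [132.4 130.7] ell [ 421.6 -265.3] [131.2 132.5]
top lid rect [ 419.8 -262.5] [124.3 123.9] ell [ 420.4 -263. ] [123.6 124. ]
top lid rect [ 285.8 -246.5] [  0. 309.] ell [ 286.  -253.7] [1.000e-01 3.007e+02]
top lid rect [ 414.7 -256.1] [183.8 184.9] ell [ 414.6 -255.9] [212.3 213.3]
side mat rect [ 414.5 -262.5] [180.5 181. ] ell [ 418.6 -256.7] [192.8 215.5]
side mat rect [ 420.8 -257.5] [127.8 130. ] ell [ 421.3 -257.5] [127.7 130. ]
side lid rect [ 418.9 -266.2] [120.6 121.9] ell [ 419.2 -266.1] [121.7 122.1]
side lid rect [ 470.4 -254.3] [300.8 181.7] ell [ 422.  -262.4] [191.5 236.6]
```

The lid is about 6 mm off the mat centre, with at least 23 mm of mat showing on every side. The pot is where it was. Handing in.

```bash
python3 -c "
from station import order; print(order.sign_off())"
```

```text
the job is handed in; nothing more can be done
None
```

I lifted the widest pot's lid off by its knob, carried it level, lowered it onto the mat and released it only after contact. I handed the job in at about 14–15 s of the 42 s allowed, with the gripper empty and clear of everything.

- **Lid position:** it lies flat, knob up and wholly on the mat. Both cameras put it about 6 mm off centre, roughly +4.5 mm in x and −4 mm in y, with about 23 mm of mat left on the nearest side. I left that offset as it was.
- **Pot:** it stands open with the fittings visible. Its estimated position changed by about 2 mm or less from the start, which is within measuring error.
- **Force on set-down:** one short push to confirm contact, made through the gripped lid, read 57 N at the wrist. That is well under the 120 N wrist limit. It is above the 40 N limit, but that one is for the arm or gripper body pressing on something, and here only the lid touched the mat.
- **Disagreement:** the two cameras differed by about 4 mm in y on absolute positions, though they agreed on where the lid lies relative to the mat.

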